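Load the relay-board test fixture

TASK

Load the test fixture: lift its clear cover right back until it rests on its stop, then put every relay board from the grey pad into a bay of its own, gold edge towards the hinge, lowering its keyholes over the bay's two screw heads and sliding it fully home under the pin bar. With all the boards home, turn the ratchet knob clockwise until its clutch slips with a click or two, then close the cover, and leave the other things on the bench alone.

Things in the scene. Friction and masses are not known exactly. Their poses are not given: they have to be found in the camera images.
- fixture: test fixture, fixed: black base 210 x 350 x 45 mm (x, y, z), origin at the centre of its underside, +x towards the cover's hinge (away from the robot, yaw within 0.12). Its flat top (the deck) is at z = 45 mm. Three bays lie side by side under the cover, the knob at the -y end.
- bay0 (a point): bay 0 (nearest the knob): the point on the deck where a board's origin lies when fully home; axes as the fixture. Each bay has two fixed shoulder screws at x = -55 and +25 mm, y = 0 from this point: shank 8 mm, head 16 mm diameter, head from 6.5 to 11.5 mm above the deck. Bays are 76 mm apart; any board fits any bay
- bay1 (a point): bay 1 (middle), as bay 0. A board goes down with its round holes over the heads (its origin then at x = -17 mm from this point), lies flat on the deck, and slides 17 mm towards +x until the slot ends meet the shanks; the heads then hold it down. It stays by friction
- bay2 (a point): bay 2 (farthest from the knob), as bay 0. The black pin bar spans all bays at x = +56 to +76 mm from this point; raised, its pin tips are at least 11 mm and its top 38 mm above the deck, its two end posts 52 mm. A home board's gold edge lies under it, and clears it while lying on the deck
- cover (a joint): angle of the clear acrylic cover with aluminium edges (185 x 250 x 58 mm): 0 closed over the bays, 1.70 resting on its stop, tilted back past upright. Hinged along y at the deck's far edge. Mass 0.5 kg; a soft-close damper (0.5 N m s/rad) in the hinge; it falls slowly shut below about 1.15 rad and falls back onto the stop above that.
- cover_hinge (a point): middle of the cover's hinge line, 46 mm above the bench; the line runs along the fixture's y
- cover_handle (a point): middle of the cover's handle: a round black bar, 10 mm diameter, 90 mm long along the fixture's y, 40 mm in front of the cover's front wall; 225 mm before and 22 mm above the hinge when closed. It may turn between the fingers
- knob_grip (a point): on the vertical axis of the ratchet knob: a knurled steel thimble 40 mm diameter, from 55 to 89 mm above the bench (this point at 75 mm), its side 30 mm clear of the cover. Turn clockwise seen from above. Up to 0.4 N m turns the spindle until the pin bar is down; then the clutch between thimble and spindle slips at 0.45 N m. It stays where it is left
- spindle (a joint): angle of the screw spindle under the knob, grows clockwise seen from above; at its end stop, 2.40 rad, the pin bar is fully down (12 mm, 5 mm per rad) and its sprung pins press about 10 N on each home board and hold it. Starts between 0 and 0.8, pin bar up. Turned back anticlockwise, it lifts the bar again.
- knob (a joint): angle of the knob's thimble relative to the spindle, grows clockwise seen from above: 0 at the start, changes only when the clutch slips; one click is 0.26 rad of slip.
- board0: relay board on a keyhole-slotted aluminium carrier 136 x 62 x 4 mm. Origin: centre of its underside, +x to the gold contact edge. Two keyholes at y = 0: holes 22 mm across at x = -38 and +42 mm, each with an 11 mm wide slot towards -x that stops a screw shank at x = -55 and +25. 0.22 kg. Starts flat on a grey pad, gold edge away from the robot within 0.35 rad. May be absent
- board0_edge (a point): middle of board0's gold contact edge (x = +68, y = 0, z = 6 mm in its frame). A black relay block stands on the board, centred at x = -5, y = 0: 36 mm long (x), 28 mm wide (y), from 6 to 38 mm above the underside: the place to grip, across its width; all else is under 19 mm high
- board1: relay board on a keyhole-slotted aluminium carrier 136 x 62 x 4 mm. Origin: centre of its underside, +x to the gold contact edge. Two keyholes at y = 0: holes 22 mm across at x = -38 and +42 mm, each with an 11 mm wide slot towards -x that stops a screw shank at x = -55 and +25. 0.22 kg. Starts flat on a grey pad, gold edge away from the robot within 0.35 rad. May be absent
- board1_edge (a point): middle of board1's gold contact edge (x = +68, y = 0, z = 6 mm in its frame). A black relay block stands on the board, centred at x = -5, y = 0: 36 mm long (x), 28 mm wide (y), from 6 to 38 mm above the underside: the place to grip, across its width; all else is under 19 mm high
- board2: relay board on a keyhole-slotted aluminium carrier 136 x 62 x 4 mm. Origin: centre of its underside, +x to the gold contact edge. Two keyholes at y = 0: holes 22 mm across at x = -38 and +42 mm, each with an 11 mm wide slot towards -x that stops a screw shank at x = -55 and +25. 0.22 kg. Starts flat on a grey pad, gold edge away from the robot within 0.35 rad. May be absent
- board2_edge (a point): middle of board2's gold contact edge (x = +68, y = 0, z = 6 mm in its frame). A black relay block stands on the board, centred at x = -5, y = 0: 36 mm long (x), 28 mm wide (y), from 6 to 38 mm above the underside: the place to grip, across its width; all else is under 19 mm high
- screwdriver: orange-handled screwdriver, 190 mm, lying between the fixture and the pad, handle to the robot; bystander, to be left alone. Origin: on its underside
- tape: roll of yellow tape, 90 mm diameter, 22 mm high; bystander, to be left alone. Origin: on its underside
- multimeter: red multimeter, 160 x 80 x 34 mm; bystander, to be left alone. Origin: on its underside
- cleaner: white bottle with blue cap, 60 mm diameter, 160 mm high; bystander, to be left alone. Origin: on its underside
- carton: cardboard carton, 120 x 90 x 70 mm; bystander, to be left alone. Origin: on its underside
- adapter_brick: grey adapter box, 100 x 60 x 30 mm; bystander, to be left alone. Origin: on its underside
- wrench: small steel wrench, 150 mm; bystander, to be left alone. Origin: on its underside
Things that resemble listed ones, but are neither listed nor needed, are in the scene too. Leave any purple or turquoise look-alike of the board1 alone.

How it is judged:
By the outcome, as a careful person would: the job done as asked, in the order asked, and still so for the second after the job is handed in, with the robot touching nothing.
Of board0, board1, board2 only 2 to 3 are there at a start; the rules pass over those that are not, and their reading is None.
At some moment in a run one of board0, board1, board2 may be knocked a few centimetres aside while the robot is not near it.
Once in a run the grip may slacken for a moment while it holds something.
It also fails if it takes over 210 s, if anything falls off the work surface, if the arm or the gripper's body presses on something with over 40 N, if the wrist force passes 120 N, or if a joint passes its speed limit or range.

ROBOT

A 6-joint arm with a two-finger parallel gripper is mounted at the origin on the work surface. World frame = base frame: x ahead of the robot, y to its left, z up, the work surface at z = 0. Lengths are in m, angles in rad, forces in N, time in s.
With the tool pointing down it reaches from about 0.35 to 0.925 m from the base axis. Payload 6.4 kg.
Tool frame: the origin (TCP) lies midway between the tips of the shut fingers; the grasp point (between the pads) lies behind it (robot.pinch_z is the z of the grasp point in the tool frame, in m); z points along the fingers, y is the line along which they close (so a half turn about z gives the same grasp; the last joint's range is limited). The gripper opens to 94 mm and grips with 3 to 60 N. Pads are 16 mm wide; open, the fingers measure 119 mm over their backs; the gripper's body (75 mm by 177 mm) begins 78 mm behind the grasp point.
Start: joints at [1.03, 0.245, 1.558, -0, 1.339, -0.174], TCP at [0.233, 0.607, 0.205] pointing down, gripper open.
Joint ranges: [-3.13, 3.13], [-1.02, 2.26], [0.13, 2.54], [-0.95, 4.09], [0.21, 2.88], [-2.74, 2.74]. Speed limits (rad/s): [2.57, 2.57, 3.14, 3.14, 3.14, 3.14].

INTERFACE

Orientations are given as a rotation vector (axis times angle).
In Python, from bench import robot gives the robot as it stands. Calls block until the motion is done:
- robot.movep(position, orientation): joint-space move of the TCP to a pose.
- robot.movel(position, frame=None, feed=0.15, max_force=None): straight line of the TCP; frame=None keeps the orientation; feed is the mean speed in m/s. With max_force (N) it stops when the force on the tool has changed by that much, and returns True; else False.
- robot.movej(angles): joint-space move.
- robot.ungrasp() and robot.close(force=None): open the fingers fully, or close them until they stop; force is the grip in N (None keeps the last).
- robot.pause(seconds).
- robot.inverse_kinematics(position, orientation): joint angles nearest the present ones, or None.
- robot.sense(): the state.
- robot.camera(name): name is "side" or "top" or "wrist"; returns a dict with "pixels" (420x560x3 uint8, blue, green, red), "camera_matrix" (3x3 intrinsics, pixels), "rvec" (rotation vector, rad) and "tvec" (3), from world to camera coordinates, as OpenCV has them; the wrist camera has in their place "mount" (4x4, takes a point from camera to tool coordinates, whose origin is the TCP and whose axes are the flange's). Camera axes: x right, y down, z forward; pixel columns grow to the right and rows downward; lengths in m; the calibration is good to about 2 mm. A picture is of the moment at which its call begins: read the wrist's pose just before it. There is no depth.
A pose or a line that the arm cannot do raises robot.MotionError and nothing moves.
- robot.sign_off(): hands the job in; it is judged then, once.
The state is a dict: "t": time; "joint_pos": joint angles; "joint_velocities": joint speeds; "tau": joint torques, N m; "ee_pos": TCP position; "tool_rot": TCP orientation; "ft_force": force on the tool from outside, world axes, zero at the start; "torque": the same for the moment, N m; "opening": opening from 0.0 (shut) to 1.0 (fully open); "finger_force": force on a finger pad.
Only numpy, scipy, OpenCV 4.12 (cv2) and the standard library are available. Lean on these libraries where they do the work, as an engineer would, in place of code of your own. Each camera call takes 0.05 s, during which the arm holds its last target. There are 200 camera calls.

## Working session

There is one attempt and no reset: what is moved stays moved. The work goes in short steps, each a Python script; the robot and the scene stay as the last script left them, time stands still between calls to the robot, and variables do not carry over. Pictures are saved under pics/ and viewed, at most 14 in all, crops included, and the job is handed in when it is done.

```bash
mkdir -p pics; ls
python3 - <<'E'
from bench import robot
import cv2,pickle
s=robot.sense();print(s, robot.pinch_z)
d={}
for n in("top","side","wrist"):
    c=robot.camera(n);d[n]=c;cv2.imwrite(f"pics/{n}0.png",c["pixels"])
    print(n,{k:v.tolist() if hasattr(v,'tolist') else v for k,v in c.items() if k!="pixels"})
pickle.dump(d,open("cams.pkl","wb"))
E
```

```text
pics
{'t': 0.0, 'joint_pos': array([ 1.02990930e+00,  2.45824261e-01,  1.55899041e+00, -3.10470398e-05,
        1.33868358e+00, -1.74105385e-01]), 'joint_velocities': array([ 1.72015660e-04,  2.79998421e-04, -9.03338641e-04,  8.71832998e-04,
       -3.74622975e-06,  5.13429614e-04]), 'tau': array([ 6.86149087e-04, -4.15847218e+01, -3.14598262e+01,  6.84945867e-02,
        3.33691249e-02, -1.75239470e-04]), 'ee_pos': array([0.23279413, 0.60624762, 0.20435153]), 'tool_rot': array([-5.72787470e-01, -3.08828421e+00,  2.82008569e-03]), 'ft_force': array([-0.11728127,  0.61760641,  1.09751769]), 'torque': array([-0.02860151,  0.02767575, -0.05656334]), 'finger_force': 0.0, 'opening': 1.0034552799609482} -0.0188
top {'camera_matrix': [[482.14686954577473, 0.0, 281.1727005581372], [0.0, 482.14686954577473, 216.39479599646714], [0.0, 0.0, 1.0]], 'rvec': [2.135003619145686, -2.1365095150575657, 0.19278368761642253], 'tvec': [-0.014057795953660392, 0.49946535942326703, 1.3630691070056677]}
side {'camera_matrix': [[451.1094276809057, 0.0, 283.7994927138071], [0.0, 451.1094276809057, 206.42325672669986], [0.0, 0.0, 1.0]], 'rvec': [2.2086126043130117, -0.8463163636526, 0.3613938068324596], 'tvec': [-0.35716060162427515, 0.2904341710519201, 1.3448472286892963]}
wrist {'camera_matrix': [[342.85505638198845, 0.0, 285.21215520460953], [0.0, 342.85505638198845, 214.02008006559], [0.0, 0.0, 1.0]], 'mount': [[0.0007349222298871153, -0.957084423610227, -0.28980832626408903, 0.08379117220558849], [0.9999997282114418, 0.0006863201096194871, 0.00026933575243538564, -0.0006276199451558107], [-5.8875771126968806e-05, -0.28980844543833395, 0.9570846678775378, -0.1793859852325492], [0.0, 0.0, 0.0, 1.0]]}
```

View pics/top0.png

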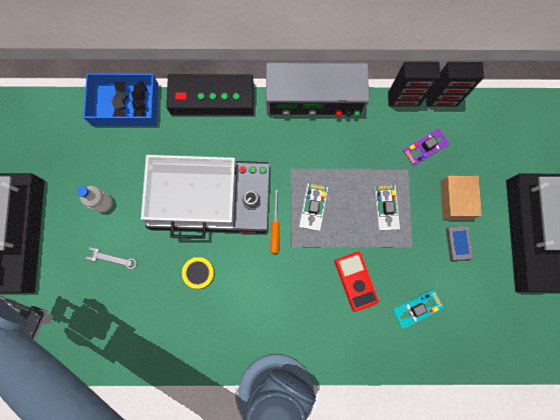

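View pics/side0.png

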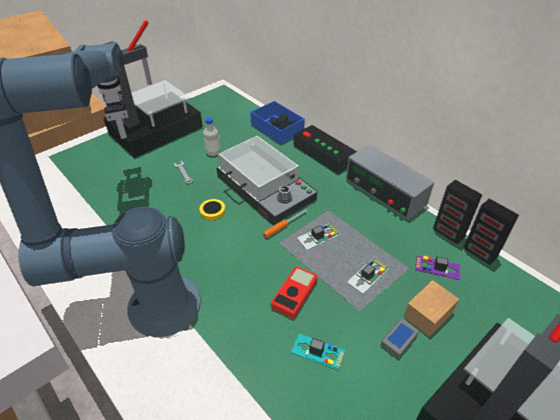

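The top view shows the fixture at (205,195) with its handle at (190,228) and knob at (251,199). There are two boards on the pad, at (314,205) and (388,205). The purple and turquoise look-alikes sit off the pad. Next I write helpers and localise coarsely.

```bash
cat > h.py <<'E'
from bench import robot
import cv2,numpy as np
from scipy.spatial.transform import Rotation as Rn
def down(yaw):
    "tool z down, tool y horizontal at angle yaw (world)"
    y=np.array([np.cos(yaw),np.sin(yaw),0]);z=np.array([0,0,-1.]);x=np.cross(y,z)
    return Rn.from_matrix(np.c_[x,y,z]).as_rotvec()
def cam(n,save=None):
    s=robot.sense();c=robot.camera(n)
    if n=="wrist":
        T=np.eye(4);T[:3,:3]=Rn.from_rotvec(s["tool_rot"]).as_matrix();T[:3,3]=s["ee_pos"];T=T@c["mount"]
        c["R"],c["o"]=T[:3,:3],T[:3,3]
    else:
        R=Rn.from_rotvec(c["rvec"]).as_matrix();c["R"],c["o"]=R.T,-R.T@c["tvec"]
    if save: cv2.imwrite("pics/"+save,c["pixels"])
    return c
def ray(c,uv,z):
    uv=np.atleast_2d(np.array(uv,float));K=c["camera_matrix"]
    d=np.c_[(uv-K[:2,2])/[K[0,0],K[1,1]],np.ones(len(uv))]@c["R"].T
    return c["o"]+d*((z-c["o"][2])/d[:,2])[:,None]
def proj(c,P):
    p=(np.atleast_2d(P)-c["o"])@c["R"];K=c["camera_matrix"]
    return p[:,:2]/p[:,2:]*[K[0,0],K[1,1]]+K[:2,2]
E
python3 - <<'E'
from h import *
c=cam("top");np.set_printoptions(precision=4,suppress=True)
for n,uv,z in [("knob",(251,198),.089),("handle L",(174,234),.068),("handle R",(211,233),.068),("b0 relay",(314,206),.038),("b0 edge",(317.5,185),.006),("b1 relay",(389,207),.038),("b1 edge",(387,186),.006),("decknearR",(269,231),.045),("deckfarR",(270,164),.045),("decknearL",(142,228),.045)]:
    print(n,ray(c,uv,z)[0])
g=cv2.resize(c["pixels"][130:260,130:430],None,fx=2.6,fy=2.6,interpolation=cv2.INTER_CUBIC);cv2.imwrite("pics/topz.png",g)
E
```

```text
knob [0.5444 0.0715 0.089 ]
handle L [0.4444 0.2903 0.068 ]
handle R [0.4472 0.1854 0.068 ]
b0 relay [ 0.5313 -0.111   0.038 ]
b0 edge [ 0.6024 -0.125   0.006 ]
b1 relay [ 0.5284 -0.3318  0.038 ]
b1 edge [ 0.5994 -0.3359  0.006 ]
decknearR [0.4562 0.0209 0.045 ]
deckfarR [0.6569 0.0185 0.045 ]
decknearL [0.465  0.3883 0.045 ]
```

View pics/topz.png

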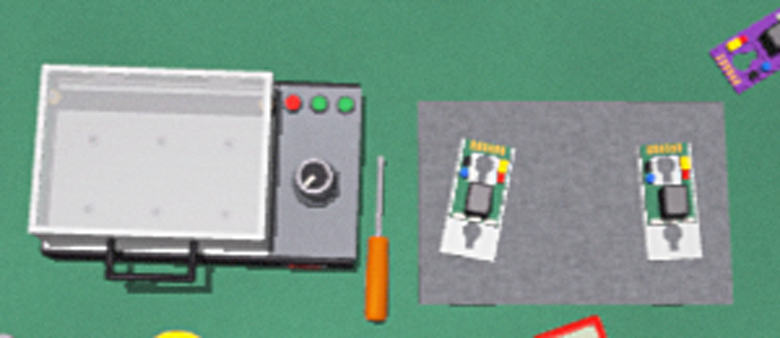

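The crop shows six screws through the cover: near row at crop (88,209), (156,212), (225,214), far row at (94,139), (161,142), (228,144). The handle bar's middle is at (154,277). From these I get the fixture pose, then go above the handle for a close look.

Run:
```python
from h import *
np.set_printoptions(precision=4,suppress=True)
c=cam("top")
f=lambda u,v:(u/2.6+130-.3,v/2.6+130-.3)
N=ray(c,[f(88,209),f(156,212),f(225,214)],.0565);F=ray(c,[f(94,139),f(161,142),f(228,144)],.0565)
print(N,F)
d=(F-N).mean(0);yx=np.arctan2(d[1],d[0]);e=N[0]-N[2]+F[0]-F[2];yy=np.arctan2(-e[0],e[1]);print("yaw",yx,yy,np.linalg.norm(d),np.linalg.norm(e)/4)
H=ray(c,[f(108,278),f(200,281),f(154,277)],.068);print("handle",H,np.arctan2(H[1,0]-H[0,0],H[0,1]-H[1,1]))
yaw=np.mean([yx,yy,yy])
ex=np.array([np.cos(yaw),np.sin(yaw)]);
bay1=(N+F).mean(0)[:2]/1+15*.001*ex;print("yaw",yaw,"bay1",bay1)
K=ray(c,[(251,198)],.089)[0];print("knob rel bay1",np.array([[ex[0],ex[1]],[-ex[1],ex[0]]])@(K[:2]-bay1))
h=H[2];
for y in (yaw,yaw+np.pi):
    try: q=robot.inverse_kinematics([h[0]-.03,h[1],.2],down(y));print(y,q)
    except Exception as E:print(E)
robot.movep([h[0]-.03,h[1],.22],down(yaw))
c=cam("wrist","w1.png");print(robot.sense()["t"],proj(c,h))
```

```text
[[0.5156 0.3254 0.0565]
 [0.5122 0.2499 0.0565]
 [0.51   0.1733 0.0565]] [[0.5955 0.3219 0.0565]
 [0.5921 0.2468 0.0565]
 [0.5898 0.1716 0.0565]]
yaw -0.03460808917726625 -0.03732167093742592 0.0798974135517467 0.07565302156389062
handle [[0.4369 0.2978 0.068 ]
 [0.4335 0.1975 0.068 ]
 [0.4379 0.2477 0.068 ]] -0.03319221508873715
yaw -0.036417143684039366 bay1 [1.12   0.4958]
knob rel bay1 [-0.5598 -0.4449]
-0.036417143684039366 [ 0.3076 -0.1674  1.993  -0.      1.3161  0.344 ]
3.1051755099057536 None
1.7833 [[314.4051 197.8955]]
```

View pics/w1.png

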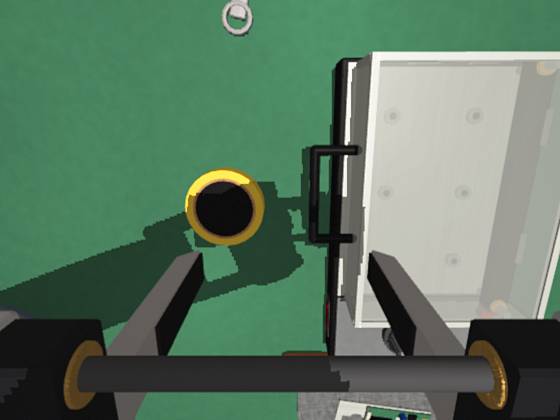

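The handle bar's middle is at (316,194) in the wrist view, within about 3 mm of prediction. I'll straddle it with the inner finger in the gap, close lightly and then centre on it.

Run:
```python
from h import *
np.set_printoptions(precision=4,suppress=True)
yaw=-.0362;ex=np.array([np.cos(yaw),np.sin(yaw),0])
c=cam("wrist");h=ray(c,(316,194.5),.068)[0];print("handle",h)
p=h-.034*ex;p[2]=.12
robot.movep(p,down(yaw));p[2]=.053
print("hit",robot.movel(p,feed=.06,max_force=10))
robot.close(4);s=robot.sense();print(s["opening"],s["finger_force"],s["ft_force"],s["ee_pos"])
for k in range(12):
    p=p+.004*ex;robot.movel(p,feed=.03)
    s=robot.sense();print(k,s["opening"],s["finger_force"],s["ft_force"])
    if s["opening"]<.115: break
```

```text
handle [0.4395 0.2513 0.068 ]
hit False
0.6972668136271921 3.99846687912941 [ 7.9229 -0.8706 -3.3728] [0.4085 0.2525 0.0541]
0 0.6059070111844438 3.996039479970932 [ 9.0687 -1.8957 -3.7113]
1 0.5226169462258271 3.9962629973888397 [ 8.692  -1.8009 -3.2408]
2 0.43532346953954304 3.9969460666179657 [ 7.5983 -1.4186 -2.4429]
3 0.3526504392654796 3.996964395046234 [ 8.4902 -1.5215 -2.4925]
4 0.26361296827110653 3.9961235225200653 [ 8.9205 -1.2156 -3.0761]
5 0.18043645004703432 3.9968249201774597 [ 8.8024 -0.57   -3.2245]
6 0.10716008099896536 3.999416185542941 [ 6.8464 -1.1968 -3.5632]
```

```bash
cat >> h.py <<'E'
yaw=-.0362;ex=np.array([np.cos(yaw),np.sin(yaw),0]);ey=np.array([-ex[1],ex[0],0]);Z=np.array([0,0,1.])
L,A0=np.hypot(.225,.022),np.arctan2(.022,.225)
def hpos(hinge,th): return hinge-L*np.cos(th+A0)*ex+L*np.sin(th+A0)*Z
E
python3 - <<'E'
from h import *
np.set_printoptions(precision=4,suppress=True)
robot.close(30);s=robot.sense();h=s["ee_pos"].copy();h[2]=.068
hinge=h+.225*ex-.022*Z;print("hinge",hinge,s["opening"])
np.save("hinge.npy",hinge)
for th in (1,1.64): print(robot.inverse_kinematics(hpos(hinge,th)-.015*Z,down(yaw)))
F=0
for th in np.arange(.08,1.66,.08):
    robot.movel(hpos(hinge,th)-.015*Z,feed=.12)
    s=robot.sense();F=max(F,np.linalg.norm(s["ft_force"]))
    if s["opening"]<.08: print("lost",th);break
print(th,F,s["opening"],s["ft_force"],s["t"])
cam("side","s1.png")
E
```

```text
hinge [0.6614 0.2433 0.046 ] 0.10002658282020116
[ 0.2311  0.133   1.6368 -0.      1.3718  0.2673]
[ 0.1805  0.4211  1.2497 -0.      1.4708  0.2167]
1.6 27.9931574418762 0.0974140661834974 [ 1.3048 -0.9761  6.4552] 12.4583
```

View pics/s1.png

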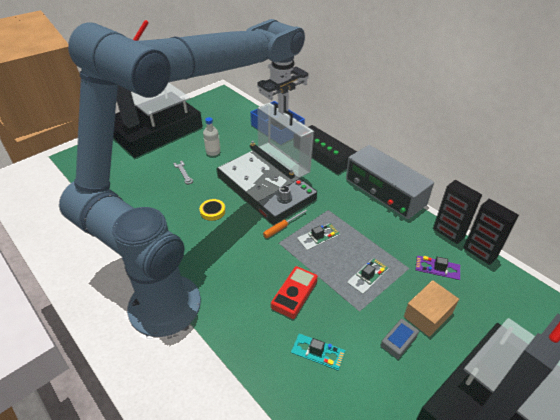

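The side view shows the cover past upright, near (285,140), with the handle still gripped and the bays open. I'll finish opening it, release, then look at the screws and the first board.

```bash
python3 - <<'E'
from h import *
np.set_printoptions(precision=4,suppress=True)
hinge=np.load("hinge.npy")
print(robot.movel(hpos(hinge,1.69)-.015*Z,feed=.08,max_force=25),robot.sense()["ft_force"])
robot.ungrasp();p=robot.sense()["ee_pos"];robot.movel(p+[-.01,0,.09],feed=.1)
bay1=np.array([.5675,.2476,.045])
robot.movep(bay1-.06*ex+.19*Z,down(yaw+np.pi/2))
c=cam("wrist","w2.png");print(proj(c,[bay1-.055*ex+.0115*Z+i*.076*ey for i in(-1,0,1)]),proj(c,[bay1+.025*ex+.0115*Z+i*.076*ey for i in(-1,0,1)]))
robot.movep([.50,-.111,.20],down(np.pi/2-.2))
c=cam("wrist","w3.png");print(proj(c,[[.531,-.111,.038],[.602,-.125,.006]]),robot.sense()["t"])
E
python3 -c "
import cv2,numpy as np
a=[cv2.imread(f'pics/w{i}.png') for i in(2,3)]
cv2.imwrite('pics/w23.png',cv2.resize(np.vstack([x[:300] for x in a]),None,fx=1,fy=1))"
```

```text
False [ 1.7516 -0.7745  6.0828]
[[215.2686 196.2391]
 [285.9944 196.2324]
 [356.7166 196.2257]] [[219.4212 264.3093]
 [285.9523 264.3013]
 [352.4802 264.2934]]
[[291.0093 223.6835]
 [290.4918 272.4227]] 18.1167
```

View pics/w23.png

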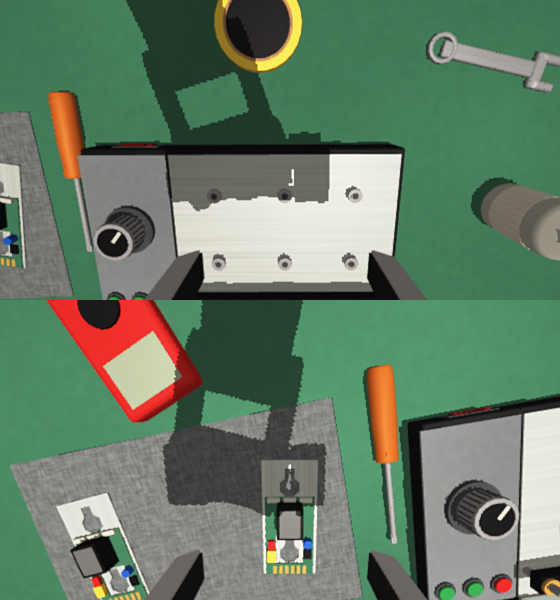

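In the top half, the screws are at (214,196), (284,195.5), (354,196) near and (219,262), (285,262), (350,263) far, 1–2 px from prediction. In the bottom half, board A's carrier runs from (292.5,160) to (289.7,272), nearly aligned with the tool. I'll compute its pose and grasp it.

```bash
cat >> h.py <<'E'
def board_from(c,near,far):
    "carrier end midpoints (pixels, z=4mm top) -> origin xy, heading"
    P=ray(c,[near,far],.004);d=P[1]-P[0];print("len",np.linalg.norm(d))
    return P.mean(0)[:2],np.arctan2(d[1],d[0])
def grab(o,a,force=35):
    u=np.array([np.cos(a),np.sin(a),0]);p=np.array([o[0],o[1],0])-.005*u
    robot.movep(p+.10*Z,down(a+np.pi/2))
    hit=robot.movel(p+.013*Z,feed=.08,max_force=8)
    robot.close(force);s=robot.sense();print("grab",hit,s["opening"]*94,s["ee_pos"],s["ft_force"])
E
python3 - <<'E'
from h import *
np.set_printoptions(precision=4,suppress=True)
bay1=np.array([.5675,.2476,.045])
# screws: recompute with the pose of view w2
M=robot.camera("wrist")
T=np.eye(4);T[:3,:3]=Rn.from_rotvec(down(yaw+np.pi/2)).as_matrix();T[:3,3]=bay1-.06*ex+.19*Z;T=T@M["mount"]
M["R"],M["o"]=T[:3,:3],T[:3,3]
N=ray(M,[(214,196),(284.3,195.5),(354,196)],.0565);F=ray(M,[(219,262),(285,262),(350.3,263)],.0565)
d=(F-N).mean(0);e=(N[2]-N[0]+F[2]-F[0])/4
b=(N+F).mean(0)/2+.015*ex;print("bay1",b,"yaw",np.arctan2(d[1],d[0]),np.arctan2(-e[0],e[1]),np.linalg.norm(d),np.linalg.norm(e))
c=cam("wrist");o,a=board_from(c,(292.5,160.5),(289.7,272));print(o,a)
grab(o,a)
p=robot.sense()["ee_pos"];robot.movel(p+.16*Z,feed=.1)
print(robot.sense()["opening"]*94,robot.sense()["t"]);cam("wrist","w4.png")
E
```

```text
bay1 [0.5655 0.2461 0.0565] yaw -0.026361290449049158 -0.03962860706604747 0.07791030671633328 0.07497727766793402
len 0.13421608233278642
[ 0.5367 -0.1113] -0.21660770093158074
grab False 27.712811850686187 [ 0.5317 -0.1104  0.013 ] [-0.9456 -0.4549  0.3378]
27.917589906583366 22.7333
```

View pics/w4.png

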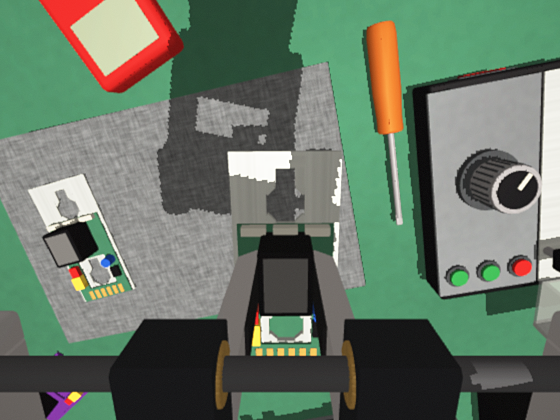

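Board A is held squarely. Its near edge is at row 151, columns 228–342, centred at about 285. I'll use that to get camera bias and the in-hand offset, then hover over bay 0.

Run:
```python
from h import *
np.set_printoptions(precision=4,suppress=True)
c=cam("wrist");s=robot.sense();R=Rn.from_rotvec(s["tool_rot"]).as_matrix();p=s["ee_pos"]
P=ray(c,[(228,151.5),(342,151.5)],p[2]-.009);print("near edge in tool",(P-p)@R)
bay1=np.array([.5655,.2461,.045]);bay0=bay1-.076*ey
tgt=bay0+(-.017-.005)*ex
robot.movep(tgt+.14*Z,down(yaw+np.pi/2))
robot.movel(tgt+(.013+.03)*Z,feed=.1)
c=cam("wrist","w5.png");print(robot.sense()["opening"]*94,robot.sense()["t"],"near screw expected",proj(c,bay0-.055*ex+.0115*Z))
cv2.imwrite("pics/w5z.png",cv2.resize(c["pixels"][90:330,140:440],None,fx=2.4,fy=2.4,interpolation=cv2.INTER_CUBIC))
```

```text
near edge in tool [[ 0.0624 -0.0319  0.0091]
 [ 0.0625  0.0301  0.0091]]
27.821132425788374 25.0917 near screw expected [[286.484  193.1268]]
```

View pics/w5z.png

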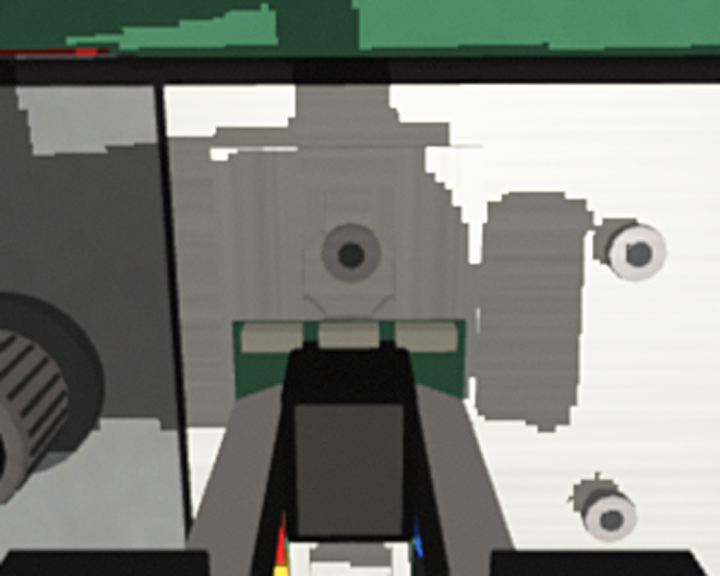

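The near screw, at crop (351,253), shows through the keyhole and is centred in the slot within 0.5 mm. It is about 1 mm nearer the robot than planned. I'll shift, lower to contact and slide home.

```bash
cat >> h.py <<'E'
def lower(zmin=.054):
    p=robot.sense()["ee_pos"].copy();p[2]=zmin
    hit=robot.movel(p,feed=.03,max_force=8);s=robot.sense()
    print("low",hit,s["ee_pos"],s["ft_force"],s["opening"]*94)
E
python3 - <<'E'
from h import *
np.set_printoptions(precision=4,suppress=True)
p=robot.sense()["ee_pos"];robot.movel(p-.001*ex+.0003*ey,feed=.03)
lower()
c=cam("wrist","w6.png")
cv2.imwrite("pics/w6z.png",cv2.resize(c["pixels"][90:330,140:440],None,fx=2,fy=2))
E
```

```text
low True [0.5405 0.1714 0.0579] [-1.6636 -0.5966  3.9323] 27.723685570341075
```

View pics/w6z.png

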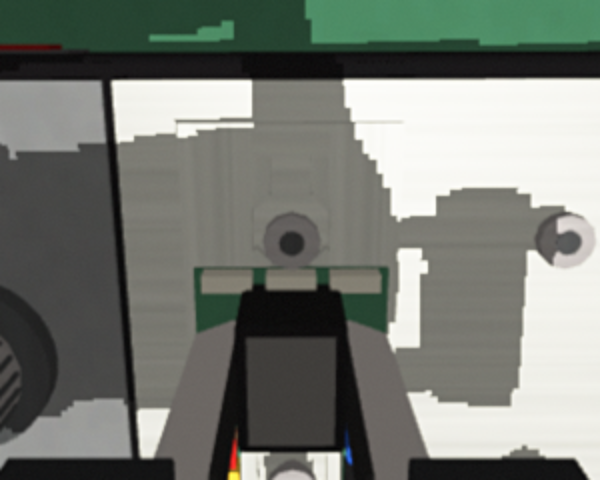

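The board is flat (TCP z 0.0579) with the near head at (291,242) through the keyhole. Now the slide.

```bash
cat >> h.py <<'E'
def slide():
    p=robot.sense()["ee_pos"].copy()
    hit=robot.movel(p+.026*ex+.0003*Z,feed=.03,max_force=14);s=robot.sense()
    print("slide",hit,(s["ee_pos"]-p)@ex,(s["ee_pos"]-p)@ey,s["ft_force"],s["opening"]*94)
E
python3 - <<'E'
from h import *
np.set_printoptions(precision=4,suppress=True)
slide();
c=cam("wrist","w7.png")
cv2.imwrite("pics/w7z.png",cv2.resize(c["pixels"][90:330,140:440],None,fx=2,fy=2))
E
```

```text
slide True 0.019227875771017172 0.0001051383489562959 [-2.2549  0.1814  4.8496] 27.584897907243345
```

View pics/w7z.png

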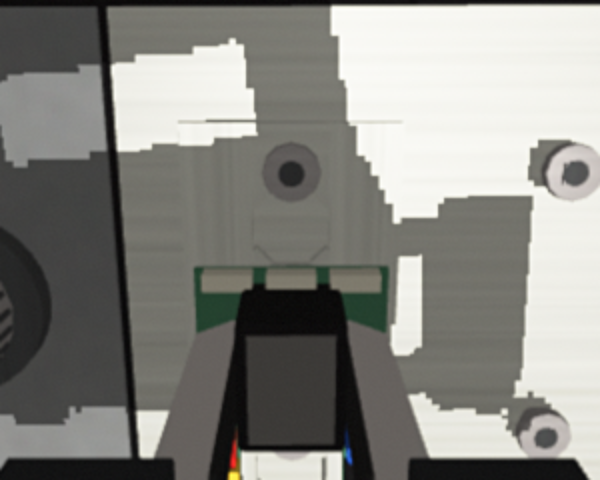

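The board travelled 19.2 mm and stopped firmly, with the screw head (291,173) at the slot end, so it is home. I'll release it and look at board B.

Run:
```python
from h import *
np.set_printoptions(precision=4,suppress=True)
p=robot.sense()["ee_pos"].copy();np.save("home0.npy",p);print(p)
robot.ungrasp();robot.movel(p+.18*Z,feed=.15)
robot.movep([.50,-.333,.20],down(np.pi/2))
c=cam("wrist","w8.png");print(robot.sense()["t"])
```

```text
[0.5598 0.1708 0.0578]
31.4833
```

View pics/w8.png

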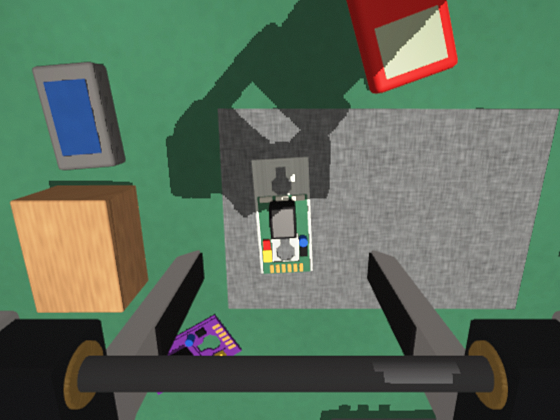

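Board B's carrier runs from (280,158.5) to (286.3,271). I'll grasp it and place it in bay 2, reusing the home position from bay 0.

Run:
```python
from h import *
np.set_printoptions(precision=4,suppress=True)
c=cam("wrist");o,a=board_from(c,(280,158.7),(286.3,271.2));print(o,a)
grab(o,a)
p=robot.sense()["ee_pos"];robot.movel(p+.19*Z,feed=.12)
c=cam("wrist");g=c["pixels"][100:200,285].astype(int).sum(1);k=np.abs(np.diff(g)).argsort()[-4:]+100;print("edge rows",k)
print(robot.sense()["opening"]*94)
h2=np.load("home0.npy")+.152*ey
t=h2-.0177*ex
robot.movep(t+.13*Z,down(yaw+np.pi/2));robot.movel(t+.028*Z,feed=.1)
print(robot.sense()["opening"]*94,robot.sense()["t"])
c=cam("wrist","w9.png");cv2.imwrite("pics/w9z.png",cv2.resize(c["pixels"][90:330,140:440],None,fx=2.4,fy=2.4))
```

```text
len 0.135262392848086
[ 0.5347 -0.3352] 0.05390787854213512
grab False 27.863612194797682 [ 0.5297 -0.3354  0.013 ] [ 1.2764 -0.3365 -0.415 ]
edge rows [116 150 149 167]
27.52977097111772
0.5911492770946062 39.5917
```

View pics/w9z.png

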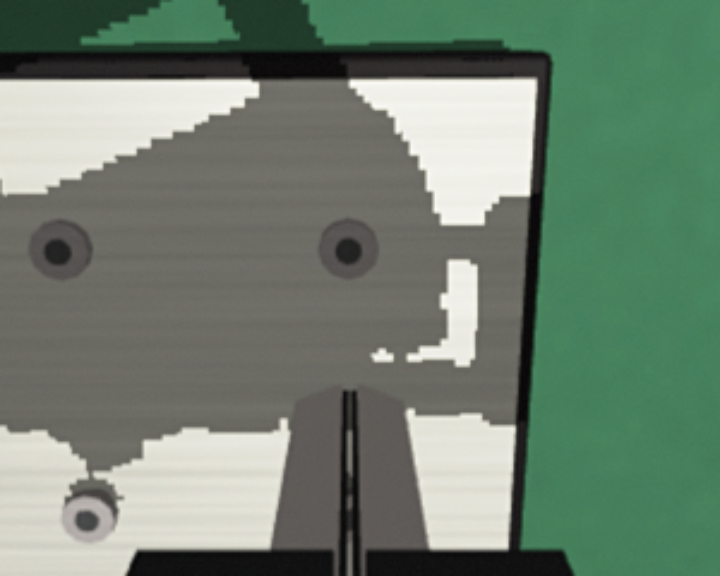

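The fingers shut on nothing: the board slipped out on the way. I'll raise the arm clear and look for it.

Run:
```python
from h import *
robot.ungrasp();p=robot.sense()["ee_pos"].copy();robot.movel(p+.17*Z,feed=.2)
robot.movep([.233,.607,.25],down(np.pi/2))
a=cam("top","t2.png")["pixels"];b=cam("side","s2.png")["pixels"]
A=cv2.resize(a[130:330,130:470],None,fx=2.3,fy=2.3,interpolation=cv2.INTER_CUBIC)[:, :800]
B=cv2.resize(b[120:370,180:480],(168,140))
im=A.copy();cv2.imwrite("pics/t2z.png",im);print(im.shape,robot.sense()["t"])
```

```text
(460, 782, 3) 43.75
```

View pics/t2z.png

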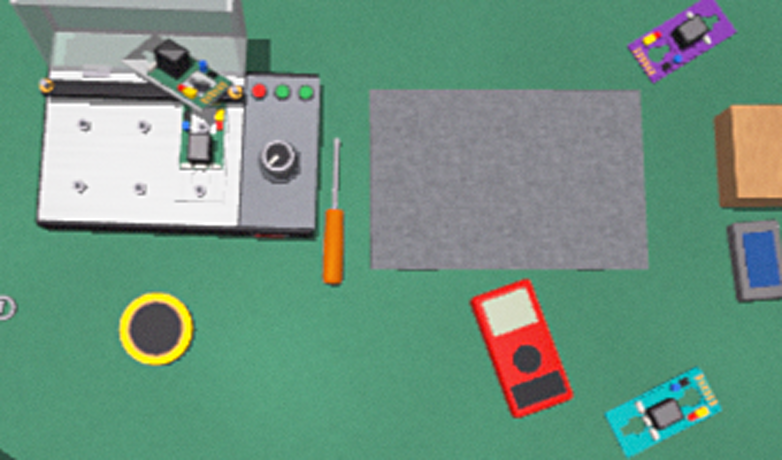

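The board has fallen onto the pin bar. Its relay is at crop (173,58), its gold edge points towards (215,97), and it lies beside the seated board A at (200,145). I'll take two wrist views for stereo and combine them with a side crop into one picture.

Run:
```python
from h import *
import pickle
print(ray(cam("top"),(130+173/2.3,130+58/2.3),.11))
V={"side":cam("side"),"top":cam("top")}
robot.movep([.50,.25,.30],down(yaw+np.pi/2))
for n,y in(("a",.16),("b",.27)):
    robot.movep([.58,y,.25],down(yaw+np.pi/2));robot.pause(.2);V[n]=cam("wrist")
robot.movel([.48,.25,.27],feed=.2)
pickle.dump(V,open("V.pkl","wb"))
r=lambda i:cv2.resize(i,(400,300),interpolation=cv2.INTER_CUBIC)
im=np.vstack([np.hstack([r(V["a"]["pixels"]),r(V["b"]["pixels"])]),np.hstack([r(V["side"]["pixels"][110:230,200:360]),r(V["top"]["pixels"][110:230,120:280])])])
cv2.imwrite("pics/comp.png",im);print(robot.sense()["t"])
```

```text
[[0.66376993 0.20115595 0.11      ]]
47.8083
```

View pics/comp.png

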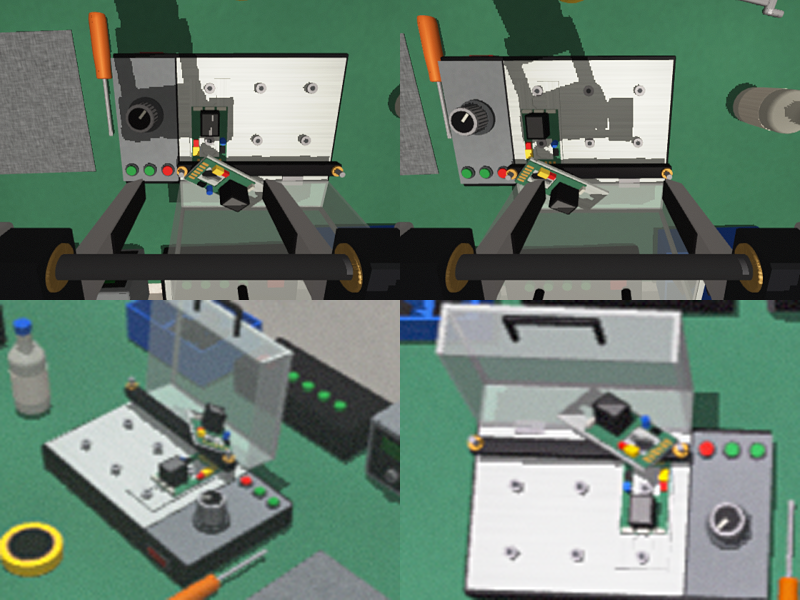

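The composite shows the board lying across the pin bar at the bay-0 side, gold end over board A and tail inside the open cover. Carrier corners are visible in three views, so I'll triangulate them.

Run:
```python
from h import *
import pickle
np.set_printoptions(precision=3,suppress=True)
V=pickle.load(open("V.pkl","rb"))
T=lambda u,v:(120+(u-400)/2.5,110+(v-300)/2.5);A=lambda u,v:(u*1.4,v*1.4);B=lambda u,v:((u-400)*1.4,v*1.4);S=lambda u,v:(200+u/2.5,110+(v-300)/2.5)
def tri(o):
    M=np.zeros((3,3));b=np.zeros(3);L=[]
    for k,uv in o.items():
        c=V[k];p=ray(c,uv,0)[0];d=p-c["o"];d/=np.linalg.norm(d);Q=np.eye(3)-np.outer(d,d);M+=Q;b+=Q@c["o"];L.append((Q,c["o"]))
    X=np.linalg.solve(M,b);return X,[round(float(np.linalg.norm(Q@(X-c))*1e3),1) for Q,c in L]
P={"tailN":dict(a=A(268,186),b=B(608,192),top=T(560,410)),
"goldN":dict(a=A(196,152),b=B(525,158),top=T(655,479)),
"goldR":dict(a=A(180,171),b=B(510,172)),
"yellow":dict(a=A(221,172),b=B(541,176),top=T(629,447),side=S(208,435))}
for k,o in P.items(): print(k,*tri(o))
def cen(c,lo,hi,box):
    h=cv2.cvtColor(c["pixels"],cv2.COLOR_BGR2HSV);m=cv2.inRange(h,lo,hi);z=np.zeros_like(m);x0,y0,x1,y1=[int(t) for t in box];z[y0:y1,x0:x1]=1;m*=z
    n,l,s,ce=cv2.connectedComponentsWithStats(m);return [(s[i,4],ce[i].round(1)) for i in range(1,n) if s[i,4]>3]
for k,box in(("a",(250,200,400,300)),("b",(140,200,300,300)),("top",(180,130,240,190)),("side",(260,140,310,190))):
    print(k,"blue",cen(V[k],(100,150,60),(125,255,255),box),"yel",cen(V[k],(22,150,120),(32,255,255),box))
    bl=cen(V[k],(0,0,0),(180,90,70),box);print("   dark",[x for x in bl if x[0]>15])
```

```text
tailN [0.689 0.274 0.028] [5.1, 3.0, 4.5]
goldN [0.596 0.153 0.095] [3.4, 5.3, 5.2]
goldR [0.629 0.123 0.08 ] [1.3, 1.3]
yellow [0.631 0.179 0.092] [5.5, 6.0, 5.5, 6.1]
a blue [(np.int32(26), array([311.8, 201.3])), (np.int32(107), array([293.1, 265.5]))] yel [(np.int32(104), array([273.9, 211.3])), (np.int32(171), array([304.5, 238.3]))]
   dark [(np.int32(262), array([262.8, 228.8])), (np.int32(80), array([310.5, 209.3])), (np.int32(1392), array([363.6, 234.8])), (np.int32(126), array([291.9, 243.6])), (np.int32(21), array([250.7, 252.3])), (np.int32(1170), array([327.7, 272.8])), (np.int32(754), array([379.4, 281. ])), (np.int32(60), array([282.2, 257.6]))]
b blue [(np.int32(54), array([215.8, 202.7]))] yel [(np.int32(100), array([179.7, 214.9])), (np.int32(176), array([200.4, 242.3]))]
   dark [(np.int32(285), array([161.1, 230.2])), (np.int32(23), array([197.4, 201.4])), (np.int32(80), array([217.5, 212.9])), (np.int32(21), array([204., 223.])), (np.int32(1431), array([262.7, 237.8])), (np.int32(23), array([155., 244.])), (np.int32(65), array([189.8, 246.8])), (np.int32(752), array([190.8, 281.1])), (np.int32(1156), array([230.4, 276.6])), (np.int32(74), array([151.6, 258.3]))]
top blue [(np.int32(12), array([217.8, 158.5])), (np.int32(8), array([210.5, 184.5]))] yel [(np.int32(21), array([212.4, 169.7])), (np.int32(15), array([225.2, 179.1]))]
   dark [(np.int32(119), array([204.5, 156.6])), (np.int32(120), array([191.1, 169.9])), (np.int32(32), array([229.7, 172.9]))]
side blue [(np.int32(6), array([289.8, 163.7]))] yel [(np.int32(7), array([280. , 162.7])), (np.int32(8), array([282.5, 178. ]))]
   dark [(np.int32(181), array([274.3, 163.4])), (np.int32(66), array([284.8, 158.1])), (np.int32(72), array([269.9, 179.4]))]
```

Run:
```python
from h import *
import pickle
np.set_printoptions(precision=4,suppress=True)
V=pickle.load(open("V.pkl","rb"))
def cen(c,lo,hi,box,mn=6):
    h=cv2.cvtColor(c["pixels"],cv2.COLOR_BGR2HSV);m=cv2.inRange(h,lo,hi);z=np.zeros_like(m);x0,y0,x1,y1=box;z[y0:y1,x0:x1]=1;m*=z
    n,l,s,ce=cv2.connectedComponentsWithStats(m);return [(int(s[i,4]),ce[i].round(1).tolist()) for i in range(1,n) if s[i,4]>=mn]
for k,box in(("a",(240,190,400,300)),("b",(130,190,300,300)),("top",(190,140,240,190))):
    print(k,"red",cen(V[k],(0,150,90),(6,255,255),box),"gold",cen(V[k],(10,60,90),(21,220,255),box,3))
def tri(o):
    M=np.zeros((3,3));b=np.zeros(3);L=[]
    for k,uv in o.items():
        c=V[k];p=ray(c,uv,0)[0];d=p-c["o"];d/=np.linalg.norm(d);Q=np.eye(3)-np.outer(d,d);M+=Q;b+=Q@c["o"];L.append((Q,c["o"]))
    X=np.linalg.solve(M,b);return X,[round(float(np.linalg.norm(Q@(X-c))*1e3),1) for Q,c in L]
oA=np.load("home0.npy")+.005*ex;oA[2]=.045;RA=np.c_[ex,ey,Z]
for n,o in dict(yA=dict(a=(273.9,211.3),b=(179.7,214.9)),blA=dict(a=(311.8,201.3),b=(215.8,202.7)),
 yB=dict(a=(304.5,238.3),b=(200.4,242.3),top=(212.4,169.7),side=(280,162.7)),yBab=dict(a=(304.5,238.3),b=(200.4,242.3)),blB=dict(a=(293.1,265.5),top=(217.8,158.5),side=(289.8,163.7))).items():
    X,r=tri(o);print(n,X,r,(X-oA)@RA if n[-1]=="A" else "")
cv2.imwrite("pics/x.png",V["a"]["pixels"])
```

```text
a red [(69, [274.0, 199.6]), (12, [240.3, 238.5]), (65, [316.2, 243.1])] gold [(7, [278.0, 199.0]), (10, [273.6, 204.9]), (6, [278.0, 223.5]), (7, [307.7, 223.4]), (28, [287.0, 229.5]), (23, [283.0, 233.2]), (124, [255.0, 238.6]), (24, [279.2, 237.2]), (9, [311.9, 241.0]), (20, [275.2, 240.8]), (19, [271.4, 244.3]), (20, [268.2, 247.8])]
b red [(76, [179.4, 203.6]), (128, [142.7, 241.7]), (77, [212.9, 246.1])] gold [(5, [175.0, 203.0]), (11, [180.7, 208.5]), (8, [203.9, 227.1]), (8, [209.9, 227.1]), (7, [215.7, 227.0]), (24, [182.0, 233.5]), (21, [179.1, 237.2]), (122, [156.9, 242.5]), (20, [176.7, 241.1]), (14, [207.8, 244.6]), (20, [173.8, 244.6]), (21, [171.0, 248.1]), (19, [168.7, 251.7])]
top red [(9, [225.1, 184.3])] gold [(28, [232.1, 169.8]), (3, [222.0, 170.7]), (4, [223.2, 180.5])]
yA [0.6057 0.147  0.0564] [0.0, 0.0] [ 0.0418 -0.0222  0.0114]
blA [0.5933 0.19   0.0596] [1.2, 1.2] [0.0279 0.0204 0.0146]
yB [0.6233 0.1798 0.0998] [0.7, 0.7, 1.7, 0.7] 
yBab [0.6229 0.1792 0.1002] [0.1, 0.1] 
blB [0.6622 0.168  0.0811] [1.2, 1.2, 0.6]
```

Run:
```python
from h import *
import pickle
np.set_printoptions(precision=4,suppress=True)
V=pickle.load(open("V.pkl","rb"))
def tri(o):
    M=np.zeros((3,3));b=np.zeros(3)
    for k,uv in o.items():
        c=V[k];p=ray(c,uv,0)[0];d=p-c["o"];d/=np.linalg.norm(d);Q=np.eye(3)-np.outer(d,d);M+=Q;b+=Q@c["o"]
    return np.linalg.solve(M,b)
oA=np.load("home0.npy")+.005*ex;oA[2]=.045;RA=np.c_[ex,ey,Z]
rA=(tri(dict(a=(274,199.6),b=(179.4,203.6)))-oA)@RA;print("red in board",rA)
loc=np.array([[.0418,-.0222,.0114],[.0279,.0210,.0135],rA,[.064,0,.006]])
g1=tri(dict(a=(287,229.5),b=(182,233.5)));g2=tri(dict(a=(268.2,247.8),b=(168.7,251.7)));print("pins",g1,g2,np.linalg.norm(g1-g2))
W=np.array([tri(dict(a=(304.5,238.3),b=(200.4,242.3),top=(212.4,169.7),side=(280,162.7))),tri(dict(a=(293.1,265.5),top=(217.8,158.5),side=(289.8,163.7))),tri(dict(a=(316.2,243.1),b=(212.9,246.1))),(g1+g2)/2])
lc,wc=loc.mean(0),W.mean(0);r,e=Rn.align_vectors(W-wc,loc-lc);R=r.as_matrix();t=wc-R@lc
print("rms",e,"\nR",R,"\nt",t)
print("resid mm",((loc@R.T+t)-W)*1e3)
np.savez("B.npz",R=R,t=t)
for n,p in dict(relaytop=(-.005,0,.038),tailL=(-.068,.031,0),tailR=(-.068,-.031,0),goldL=(.068,.031,0),goldR=(.068,-.031,0)).items():print(n,R@p+t)
```

```text
red in board [ 0.0289 -0.022   0.0091]
pins [0.6126 0.1615 0.1003] [0.6372 0.1405 0.0881] 0.034520053084738
rms 0.0035176211940114895 
R [[-0.5017  0.7048  0.5016]
 [-0.8307 -0.5544 -0.0518]
 [ 0.2416 -0.4427  0.8635]] 
t [0.6542 0.2036 0.0725]
resid mm [[ 0.0571  0.7551  2.4446]
 [-0.4224  0.0694  0.4728]
 [ 0.1753  0.0527 -1.8601]
 [ 0.19   -0.8773 -1.0573]]
relaytop [0.6758 0.2058 0.1041]
tailL [0.7102 0.2429 0.0424]
tailR [0.6665 0.2772 0.0698]
goldL [0.6419 0.1299 0.0752]
goldR [0.5982 0.1643 0.1027]
```

The triangulation gives a consistent board pose: it leans about 30° into the open cover. A vertical grip would foul the cover, so I'll check IK for a grip on the relay's long ends, coming in from the open robot side.

```bash
cat >> h.py <<'E'
def tilt_grip(R,t,phi,hgt=.032,dy=-.006,sg=1):
    x,y,n=R.T;back=n*np.cos(phi)-y*np.sin(phi);tz=-back;ty=sg*x;tx=np.cross(ty,tz)
    g=t+R@np.array([-.005,dy,hgt]);return g+.0188*tz,Rn.from_matrix(np.c_[tx,ty,tz]),back
E
python3 - <<'E'
from h import *
np.set_printoptions(precision=3,suppress=True)
D=np.load("B.npz");R,t=D["R"],D["t"]
print(robot.sense()["joint_pos"])
for ph in(50,60,70,75,80):
  for sg in(1,-1):
    p,r,b=tilt_grip(R,t,np.radians(ph),sg=sg)
    q=robot.inverse_kinematics(p,r.as_rotvec());q2=robot.inverse_kinematics(p+.1*b,r.as_rotvec())
    print(ph,sg,p,b,q,q2)
E
```

```text
[ 0.27  -0.06   1.766 -0.     1.435 -1.264]
50 1 [0.673 0.202 0.085] [-0.217  0.391  0.894] [ 0.306  0.485  1.542 -0.521  1.077  2.614] [ 0.372  0.382  1.503 -0.49   1.231  2.596]
50 -1 [0.673 0.202 0.085] [-0.217  0.391  0.894] [ 0.306  0.485  1.542 -0.521  1.077 -0.528] [ 0.372  0.382  1.503 -0.49   1.231 -0.545]
60 1 [0.675 0.201 0.086] [-0.36   0.454  0.815] None None
60 -1 [0.675 0.201 0.086] [-0.36   0.454  0.815] [ 0.348  0.463  1.617 -0.723  0.98  -0.362] [ 0.434  0.345  1.606 -0.673  1.128 -0.388]
70 1 [0.678 0.2   0.088] [-0.491  0.503  0.711] None None
70 -1 [0.678 0.2   0.088] [-0.491  0.503  0.711] None [ 0.492  0.333  1.697 -0.886  1.059 -0.195]
75 1 [0.679 0.2   0.089] [-0.551  0.522  0.651] None None
75 -1 [0.679 0.2   0.089] [-0.551  0.522  0.651] None None
80 1 [0.68  0.199 0.091] [-0.607  0.537  0.586] None None
80 -1 [0.68  0.199 0.091] [-0.607  0.537  0.586] None None
```

Run:
```python
from h import *
np.set_printoptions(precision=4,suppress=True)
D=np.load("B.npz");R,t=D["R"],D["t"]
p,r,b=tilt_grip(R,t,np.radians(65),hgt=.033,dy=-.007,sg=-1);rv=r.as_rotvec()
print(robot.inverse_kinematics(p,rv),robot.inverse_kinematics(p+.13*b,rv))
robot.movep(p+.13*b+[-.04,0,.03],rv);robot.movel(p+.13*b,feed=.1)
hit=robot.movel(p,feed=.06,max_force=8);s=robot.sense();print("in",hit,s["ee_pos"]-p,s["ft_force"])
if not hit:
    robot.close(45);s=robot.sense();print("grip",s["opening"]*94,s["ft_force"])
    q=s["ee_pos"];print(robot.movel(q+[-.03,0,.03],feed=.05,max_force=20));s=robot.sense();print(s["opening"]*94,s["ft_force"],s["ee_pos"],s["t"])
```

```text
[ 0.3681  0.4563  1.6504 -0.8361  0.9461 -0.2652] [ 0.494   0.3044  1.6442 -0.7604  1.1372 -0.3046]
in False [0.0001 0.0002 0.0003] [-0.3728 -0.3049  0.545 ]
grip 36.10759783181028 [-0.3615 -0.5578 -1.0404]
False
36.252849979844505 [ 0.1545  0.1242 -1.4375] [0.6463 0.2007 0.1182] 53.6083
```

Gripped at 36.1 mm and free. Next I look for a feasible set-down on the pad with as little tilt as possible.

Run:
```python
from h import *
np.set_printoptions(precision=3,suppress=True)
D=np.load("B.npz");R=D["R"]
p,r,b=tilt_grip(R,D["t"],np.radians(65),hgt=.033,dy=-.007,sg=-1)
s=robot.sense();q=s["ee_pos"];robot.movel([.50,.20,.26],feed=.15);print(robot.sense()["opening"]*94)
Rtb=r.as_matrix().T@R; ptb=r.as_matrix().T@(D["t"]-p)   # board in tool
best=None
for tau in range(0,36,5):
  for h in np.arange(-2.6,-.6,.1):
    Rb=(Rn.from_euler("z",h)*Rn.from_euler("x",-np.radians(tau))).as_matrix()
    Rt=Rb@Rtb.T
    low=.031*np.sin(np.radians(tau))+.008
    T=np.array([.53,-.2,low]);tp=T-Rt@ptb
    rv=Rn.from_matrix(Rt).as_rotvec()
    q1=robot.inverse_kinematics(tp,rv);q2=robot.inverse_kinematics(tp+.1*Z,rv);q3=robot.inverse_kinematics(tp-.08*Rt[:,2],rv)
    if q1 is not None and q2 is not None and q3 is not None: best=(tau,h,tp,rv,q1);break
  if best:break
print(best)
np.savez("place.npz",tp=best[2],rv=best[3])
```

```text
36.119809191669574
(0, np.float64(-2.3), array([ 0.541, -0.203,  0.033]), array([ 0.727,  1.904, -0.463]), array([-0.42 ,  0.267,  2.357,  3.612,  0.652,  1.321]))
```

Run:
```python
from h import *
np.set_printoptions(precision=3,suppress=True)
D=np.load("B.npz");R=D["R"]
p,r,b=tilt_grip(R,D["t"],np.radians(65),hgt=.033,dy=-.007,sg=-1)
Rtb=r.as_matrix().T@R; ptb=r.as_matrix().T@(D["t"]-p);q0=robot.sense()["joint_pos"];print(q0)
best=None
for tau in range(0,41,5):
  for h in np.arange(-2.8,-.3,.1):
    Rb=(Rn.from_euler("z",h)*Rn.from_euler("x",-np.radians(tau))).as_matrix()
    Rt=Rb@Rtb.T;tp=np.array([.53,-.2,.031*np.sin(np.radians(tau))+.007])-Rt@ptb
    rv=Rn.from_matrix(Rt).as_rotvec()
    Q=[robot.inverse_kinematics(x,rv) for x in(tp,tp+.1*Z,tp-.08*Rt[:,2])]
    if all(q is not None and abs(q[3]-q0[3])<1.5 for q in Q): 
        print(tau,round(h,2),Q[0]);
        if best is None: best=(tau,h,tp,rv,Rt[:,2])
  if best:break
tau,h,tp,rv,tz=best
robot.movep(tp+.1*Z,rv);o=robot.sense()["opening"]*94;print("open",o)
if o>30:
    print(robot.movel(tp,feed=.06,max_force=6),robot.sense()["ee_pos"]-tp)
    robot.ungrasp();robot.movel(robot.sense()["ee_pos"]-.09*tz,feed=.1)
    robot.movep([.50,-.2,.25],down(h+np.pi/2 if h+np.pi/2<1 else h-np.pi/2))
    robot.movep([.42,-.2,.22],down(np.pi/2))
print(robot.sense()["t"]);c=cam("wrist","w10.png");print(proj(c,[.53,-.2,.004]),h)
# ascii-free check: carrier/gold/relay blobs
hsv=cv2.cvtColor(c["pixels"],cv2.COLOR_BGR2HSV)
for n,lo,hi in(("yel",(22,150,120),(32,255,255)),("blue",(100,150,60),(125,255,255)),("red",(0,150,90),(6,255,255)),("gold",(10,60,120),(21,220,255)),("green",(60,120,20),(80,255,110))):
    k,l,s,ce=cv2.connectedComponentsWithStats(cv2.inRange(hsv,lo,hi))
    print(n,[(int(s[i,4]),ce[i].round(1).tolist()) for i in range(1,k) if s[i,4]>12][:12])
```

```text
[ 0.497 -0.084  1.93  -0.731  1.216 -0.379]
15 -0.4 [-0.897  0.487  1.811  0.75   1.415  2.297]
open 36.3001826505256
False [ 0. -0.  0.]
65.3
[[285.915 270.17 ]] -0.3999999999999977
yel [(149, [24.1, 4.3]), (83, [257.6, 295.1])]
blue [(152, [61.7, 35.8]), (35, [1.0, 216.9]), (52, [293.2, 299.3])]
red [(26, [35.7, 1.0]), (6887, [251.7, 82.7]), (57, [262.4, 285.6])]
gold [(35, [14.0, 16.7]), (33, [18.6, 23.5]), (33, [22.9, 30.4]), (34, [27.1, 37.1]), (32, [31.5, 43.8]), (30, [35.6, 50.3]), (1781, [461.1, 205.3]), (330, [4.2, 294.7]), (20, [254.6, 305.8]), (21, [259.6, 307.9]), (18, [264.6, 309.6]), (18, [269.1, 312.1])]
green [(204, [293.3, 76.9]), (14, [211.0, 91.1]), (114, [226.3, 131.3]), (23, [300.1, 155.6]), (17, [271.2, 166.1]), (17, [258.6, 170.3]), (14, [246.4, 172.5]), (55, [468.7, 230.3])]
```

The board is back on the pad at a heading of about -0.4. I'll take a close look by colour centroids and grasp again.

Run:
```python
from h import *
np.set_printoptions(precision=4,suppress=True)
robot.movep([.49,-.19,.20],down(np.pi/2-.4));c=cam("wrist","w11.png")
hsv=cv2.cvtColor(c["pixels"],cv2.COLOR_BGR2HSV)
uv0=proj(c,[.55,-.21,.01])[0]
def near(lo,hi,mn=12):
    k,l,s,ce=cv2.connectedComponentsWithStats(cv2.inRange(hsv,lo,hi))
    return [(int(s[i,4]),ce[i]) for i in range(1,k) if mn<s[i,4]<400 and np.linalg.norm(ce[i]-uv0)<95]
Y,B,Rr,G=near((22,150,120),(32,255,255)),near((100,150,60),(125,255,255)),near((0,150,90),(6,255,255)),near((10,60,120),(21,220,255))
print(Y,B,Rr,G)
G=np.array([g[1] for g in G]);ok=len(Y)==len(B)==len(Rr)==1
if not ok: raise SystemExit
pts=[ray(c,Y[0][1],.0114)[0],ray(c,B[0][1],.0135)[0],ray(c,Rr[0][1],.0091)[0]]
loc=np.array([[.0418,-.0222,0],[.0279,.021,0],[.0289,-.022,0]])
if len(G)==6: pts.append(ray(c,G.mean(0),.006)[0]);loc=np.vstack([loc,[.064,0,0]])
W=np.array(pts);W[:,2]=0
d=[Rn.align_vectors(np.r_[W-W.mean(0),[[0,0,1]]],np.r_[loc-loc.mean(0),[[0,0,1]]])[0]][0]
a=d.as_euler("zyx")[0];o=W.mean(0)-d.apply(loc.mean(0));print(o,a,(d.apply(loc)+o-W)*1e3)
np.savez("B2.npz",o=o[:2],a=a)
# near-edge profile along board axis behind the relay
E1=d.apply([[-.068,.0,0]])+o;print("near edge px",proj(c,E1+[[0,0,.004]]))
u=d.apply([1,0,0])
L=[proj(c,o+u*x+d.apply([0,.022,.004]))[0] for x in np.arange(-.085,-.05,.0015)]
print([int(c["pixels"][int(round(v)),int(round(w))].sum()) for w,v in L])
```

```text
[(90, array([272.6889, 259.9444]))] [(88, array([310.2614, 249.3977]))] [(68, array([273.8971, 248.6029]))] [(21, array([275.9048, 272.6667])), (23, array([281.5652, 273.4783])), (22, array([287.1364, 273.2273])), (22, array([293.    , 273.8182])), (24, array([298.875, 274.375])), (23, array([304.8261, 274.4348]))]
[ 0.5307 -0.1985  0.    ] -0.418144923095443 [[-0.9079  0.3429  0.    ]
 [ 0.1912 -0.0725  0.    ]
 [-0.9009 -0.7376  0.    ]
 [ 1.6177  0.4673  0.    ]]
near edge px [[294.1969 164.6775]]
[379, 344, 277, 187, 185, 195, 185, 178, 203, 191, 186, 182, 268, 341, 350, 346, 352, 346, 342, 345, 348, 342, 344, 345]
```

Run:
```python
from h import *
np.set_printoptions(precision=4,suppress=True)
D=np.load("B2.npz");a=float(D["a"]);o=D["o"]+.001*np.array([np.cos(a),np.sin(a)])
grab(o,a,45)
p=robot.sense()["ee_pos"];robot.movel(p+.19*Z,feed=.12);print(robot.sense()["opening"]*94)
robot.movep([.42,.05,.22],down(yaw+np.pi/2))
c=cam("wrist");g=c["pixels"][100:200,262].astype(int).sum(1);print("edge rows",sorted((np.abs(np.diff(g)).argsort()[-4:]+100).tolist()))
t=np.load("home0.npy")+.152*ey-.0177*ex
robot.movep(t+.15*Z-.06*ex,down(yaw+np.pi/2));robot.movel(t+.10*Z,feed=.15);robot.movel(t+.028*Z,feed=.1)
w=robot.sense()["opening"]*94;print(w)
if w>26: lower()
print(robot.sense()["t"])
```

```text
grab False 27.837675333338797 [ 0.5271 -0.1968  0.013 ] [0.493  1.1893 0.1109]
27.613099128196737
edge rows [115, 148, 149, 163]
27.712823136966197
low True [0.5478 0.3234 0.0579] [-0.2211 -1.0404  3.7211] 27.76739804652047
75.0417
```

Run:
```python
from h import *
np.set_printoptions(precision=4,suppress=True)
slide();p=robot.sense()["ee_pos"].copy();np.save("home2.npy",p)
print("vs A home",(p-np.load("home0.npy"))@ex,(p-np.load("home0.npy"))@ey)
# confirm retention: gentle lift must meet resistance
print("lift resisted",robot.movel(p+.006*Z,feed=.02,max_force=8),robot.sense()["ee_pos"]-p)
robot.movel(p,feed=.02)
robot.movel(p+.004*ex,feed=.02,max_force=10)
robot.ungrasp();p=robot.sense()["ee_pos"].copy();robot.movel(p+.15*Z,feed=.15)
# re-push board A home: grip its relay
p=np.load("home0.npy")
robot.movep(p+.15*Z-.03*ex,down(yaw+np.pi/2));robot.movel([.50,.25,.235],feed=.15)
bay1=np.array([.5675,.2476,.045])
robot.movep(bay1-.06*ex+.19*Z,down(yaw+np.pi/2));c=cam("wrist","w12.png");print(robot.sense()["t"])
import numpy as np
hsv=cv2.cvtColor(c["pixels"],cv2.COLOR_BGR2HSV)
for n,lo,hi in(("yel",(22,150,120),(32,255,255)),("blue",(100,150,60),(125,255,255)),("red",(0,150,90),(6,255,255))):
    k,l,s,ce=cv2.connectedComponentsWithStats(cv2.inRange(hsv,lo,hi));zz={"yel":.0564,"blue":.0585,"red":.0541}[n]
    for i in range(1,k):
        if 12<s[i,4]<400:
            X=ray(c,ce[i],zz)[0]
            if .5<X[0]<.66 and X[1]>.1: print(n,X, (X-np.load("home0.npy")-.005*ex)@ex,(X-np.load("home0.npy"))@ey)
```

```text
slide True 0.017795301695804733 -2.3895774923342018e-05 [-3.048  -1.0381  4.4228] 27.559278955785516
vs A home 0.0003313898141798959 0.15204102859458743
lift resisted True [-0.0007 -0.0003  0.0002]
80.3667
yel [0.6076 0.151  0.0564] 0.04348290315202029 -0.018131350833041928
yel [0.612  0.2985 0.0564] 0.04255506483857651 0.12950491316871499
blue [0.5908 0.1904 0.0585] 0.025292795013963067 0.020722087174497472
red [0.5992 0.2996 0.0541] 0.029753847009026287 0.13009259226245412
red [0.5935 0.151  0.0541] 0.029395954264426895 -0.018628556881203632
```

Board 2 is home: it travelled 17.8 mm and the lift was resisted. The earlier fall may have nudged board A, so I'll regrip it, realign and push it home again.

Run:
```python
from h import *
np.set_printoptions(precision=4,suppress=True)
p0=np.load("home0.npy");rv=down(yaw+np.pi/2)
robot.movep(p0+.12*Z,rv);print("hit",robot.movel(p0+.001*Z,feed=.1,max_force=8))
robot.close(30);s=robot.sense();print(s["opening"]*94,s["ft_force"])
p=s["ee_pos"].copy();print(robot.movel(p+.006*ex,feed=.02,max_force=12));q=robot.sense()["ee_pos"].copy()
print("moved",(q-p)@ex,(q-p0)@ex)
robot.movel(p0+.001*Z,feed=.02) if (q-p0)@ex>.003 else None
robot.ungrasp();robot.movel(robot.sense()["ee_pos"]+.15*Z,feed=.15)
# look at the knob for its axis
robot.movep([.50,.0715,.22],rv);c=cam("wrist","w13.png");print(robot.sense()["t"])
hsv=cv2.cvtColor(c["pixels"],cv2.COLOR_BGR2HSV)
e=proj(c,[.5444,.0715,.089])[0];print("exp",e)
x0,y0=(e-55).astype(int);g=cv2.cvtColor(c["pixels"],cv2.COLOR_BGR2GRAY)[y0:y0+110,x0:x0+110]
C=cv2.HoughCircles(cv2.GaussianBlur(g,(5,5),1),cv2.HOUGH_GRADIENT,1,10,param1=100,param2=14,minRadius=12,maxRadius=34)
for u,v,r in C[0][:5]: print(u+x0,v+y0,r,ray(c,(u+x0,v+y0),.089))
```

```text
hit False
27.902875324299007 [ 0.0176 -0.5206 -0.2232]
True
moved 0.0007556036931243206 0.0007608546152445526
86.3417
exp [287.8568 248.2373]
287.5 235.5 25.4 [[0.5312 0.0716 0.089 ]]
287.5 250.5 15.0 [[0.5468 0.0711 0.089 ]]
314.5 227.5 22.1 [[0.524  0.0977 0.089 ]]
277.5 234.5 16.8 [[0.5298 0.062  0.089 ]]
295.5 229.5 15.4 [[0.5254 0.0795 0.089 ]]
```

Board A is confirmed home; it moved less than 1 mm. Now I grip the knob and turn clockwise, logging torque.

Run:
```python
from h import *
np.set_printoptions(precision=3,suppress=True)
k=np.array([.5455,.0713,0.]);y0=np.arctan2(k[1],k[0])+1.75
robot.movep(k+.16*Z,down(y0));print(robot.sense()["joint_pos"][5])
print("hit",robot.movel(k+.060*Z,feed=.08,max_force=8))
robot.close(45);s=robot.sense();print(s["opening"]*94,s["ft_force"],s["torque"])
q=s["joint_pos"].copy();T=[]
for i in range(18):
    q[5]+=.08;robot.movej(q);s=robot.sense();T.append((round(s["joint_pos"][5],2),round(s["torque"][2],3)))
print(T,s["opening"]*94,s["t"],s["tau"][5])
```

```text
-1.9532177945711573
hit False
39.17622118159096 [-1.887  5.501  2.349] [ 1.017  0.296 -0.   ]
[(np.float64(-1.88), np.float64(-0.206)), (np.float64(-1.8), np.float64(-0.183)), (np.float64(-1.72), np.float64(-0.17)), (np.float64(-1.64), np.float64(-0.193)), (np.float64(-1.56), np.float64(-0.195)), (np.float64(-1.48), np.float64(-0.202)), (np.float64(-1.4), np.float64(-0.212)), (np.float64(-1.32), np.float64(-0.179)), (np.float64(-1.24), np.float64(-0.164)), (np.float64(-1.16), np.float64(-0.213)), (np.float64(-1.08), np.float64(-0.218)), (np.float64(-1.0), np.float64(-0.222)), (np.float64(-0.92), np.float64(-0.211)), (np.float64(-0.84), np.float64(-0.19)), (np.float64(-0.76), np.float64(-0.157)), (np.float64(-0.68), np.float64(-0.178)), (np.float64(-0.6), np.float64(-0.108)), (np.float64(-0.52), np.float64(-0.145))] 39.07131992137464 93.5417 -0.10713207302615047
```

Run:
```python
from h import *
q=robot.sense()["joint_pos"].copy();T=[]
while q[5]<1.3:
    q[5]+=.05;robot.movej(q);s=robot.sense();T.append((round(float(s["joint_pos"][5]),2),round(float(s["torque"][2]),2)))
    if abs(s["torque"][2])>.33: break
print(T,s["opening"]*94,s["t"],s["torque"],s["ft_force"])
```

```text
[(-0.47, 0.05), (-0.42, 0.01), (-0.37, 0.06), (-0.32, 0.0), (-0.27, 0.01), (-0.22, 0.22), (-0.17, 0.1), (-0.12, 0.15), (-0.07, 0.13), (-0.02, 0.16), (0.03, 0.17), (0.08, 0.2), (0.13, 0.24), (0.18, 0.24), (0.23, 0.21), (0.28, 0.22), (0.33, 0.21), (0.38, 0.16), (0.43, 0.24), (0.48, 0.21), (0.53, 0.16), (0.58, 0.13), (0.63, 0.17), (0.68, 0.18), (0.73, 0.21), (0.78, 0.2), (0.83, 0.21), (0.88, 0.19), (0.93, 0.18), (0.98, 0.16), (1.03, 0.21), (1.08, 0.19), (1.13, 0.25), (1.18, 0.21), (1.23, 0.19), (1.28, 0.18), (1.33, 0.19)] 39.48724063322751 102.7917 [ 0.80847978 -0.39672418  0.18507272] [ 2.68125113  4.10885479 -1.01903562]
```

The torque trace rises mid-sweep but isn't conclusive. I'll release, then compare the knob pointer and pin bar numerically with the earlier pictures from the same poses.

Run:
```python
from h import *
np.set_printoptions(precision=3,suppress=True)
rv=down(yaw+np.pi/2)
robot.ungrasp();p=robot.sense()["ee_pos"].copy();robot.movel(p+.15*Z,feed=.2)
robot.movep([.50,.0715,.22],rv);c=cam("wrist","w14.png")
bay1=np.array([.5675,.2476,.045])
robot.movep(bay1-.06*ex+.19*Z,rv);d=cam("wrist","w15.png");print(robot.sense()["t"])
def ptr(f):
    im=cv2.imread("pics/"+f);x0,y0=255,215;g=im[y0:y0+70,x0:x0+66].min(2);m=(g>150).astype(np.uint8)
    k,l,s,ce=cv2.connectedComponentsWithStats(m);return [(int(s[i,4]),(ce[i]+[x0,y0]).round(1).tolist(),s[i,:4].tolist()) for i in range(1,k) if s[i,4]>5]
for f in("w13.png","w14.png"):
    print(f,ptr(f))
a=cv2.imread("pics/w12.png").astype(int).sum(2)//3;b=cv2.imread("pics/w15.png").astype(int).sum(2)//3
for u in(284,300,320): print(u,a[240:330:3,u].tolist(),b[240:330:3,u].tolist())
g=cv2.cvtColor(cv2.imread("pics/w14.png"),cv2.COLOR_BGR2GRAY)
```

```text
108.0
w13.png [(427, [288.9, 248.7], [14, 17, 39, 37])]
w14.png [(418, [287.5, 249.9], [14, 16, 39, 38])]
284 [232, 233, 236, 233, 232, 100, 117, 191, 72, 144, 203, 224, 229, 226, 192, 107, 104, 96, 10, 10, 21, 27, 24, 24, 21, 80, 166, 168, 169, 168] [230, 233, 236, 232, 230, 139, 85, 197, 70, 115, 186, 222, 228, 225, 231, 103, 87, 8, 12, 25, 26, 23, 23, 19, 237, 81, 163, 168, 168, 168]
300 [232, 235, 237, 233, 230, 233, 231, 232, 231, 230, 231, 224, 228, 228, 234, 104, 105, 86, 5, 9, 22, 27, 28, 25, 24, 80, 167, 169, 169, 168] [232, 233, 237, 232, 232, 232, 228, 232, 232, 228, 229, 223, 227, 226, 233, 104, 86, 8, 10, 25, 27, 25, 24, 20, 239, 83, 163, 166, 167, 167]
320 [233, 235, 237, 233, 231, 234, 232, 233, 232, 232, 233, 227, 230, 229, 193, 106, 107, 87, 6, 10, 24, 28, 25, 25, 20, 91, 167, 168, 169, 168] [231, 233, 236, 232, 232, 232, 230, 232, 232, 230, 231, 225, 228, 229, 235, 105, 80, 8, 11, 25, 25, 25, 25, 28, 238, 78, 162, 167, 166, 168]
```

```bash
python3 - <<'E'
import cv2,numpy as np
for f in("w13.png","w14.png"):
    g=cv2.cvtColor(cv2.imread("pics/"+f),cv2.COLOR_BGR2GRAY)[232:270:2,266:310:2]
    print(f);print("\n".join("".join("%3d"%(v//10) for v in r) for r in g))
a=cv2.imread("pics/w12.png").astype(int).sum(2)//3;b=cv2.imread("pics/w15.png").astype(int).sum(2)//3
A=a[280:320,295:315].mean(1).astype(int);B=b[280:320,295:315].mean(1).astype(int);print(A.tolist());print(B.tolist())
from h import *
E
python3 - <<'E'
import sys;sys.path.insert(0,".")
from h import *
c=cam("wrist");bay=np.load("home0.npy")+.005*ex+.076*ey;bay[2]=.045
for dz in(0,.004,.008,.012): print(dz,[proj(c,bay+x*ex+(z-dz)*Z)[0,1].round(1) for x,z in((.056,.011),(.056,.038),(.076,.038))])
E
```

```text
w13.png
  3  3  3  4  7  4  7  8 10 17 19 18 18 16 15  9  7  6  5  3  7  8
  3  3  3  3  7  8 16 19 20 20 20 20 20 20 20 19 16  9  7  3  4  8
  4  3  4  4  8 17 20 19 15 10  7  5  5 11 15 20 20 20 11  4  5  8
  4  3  3 11 19 19 14  8  3  3  3  3  3  3  2  4 16 20 19 11  5  7
  8  3  6 18 19 13  3  3  3  3  3  3  3  3  5 23 20 16 20 18  8  6
  8  3 13 19 14  3  3  3  3  3  3  3  3  4 22 24 20  3 17 20 15  6
  8  7 18 19  4  3  3  3  3  3  3  3  3 22 24 19  3  2  9 20 18  5
  8 10 19 18  3  3  3  3  3  3  3  3 19 24 21  4  3  3  3 18 19  8
 12  9 19 13  2  3  3  3  3  3  3 15 24 24  5  3  3  3  3 15 19 14
 14 10 19  6  3  3  3  3  3  3  3 13 23  7  2  3  3  3  3 13 19 13
 14 15 18  7  3  3  3  3  3  3  3  2  4  2  3  3  3  3  3 15 18 12
 14 13 18 16  3  3  3  3  3  3  3  3  3  3  3  3  3  3  3 16 18 13
 14 14 12 19  5  3  3  3  3  3  3  3  3  3  3  3  3  3  6 19 18 14
 14 14 16 18 14  2  3  3  3  3  3  3  3  3  3  3  3  3 15 19 15 14
 14 14 14 16 18 13  3  3  3  3  3  3  3  3  3  3  2 13 19 16 14 14
 14 14 14 14 17 18 14  5  2  2  3  3  3  2  2  5 15 19 17 14 14 14
 14 14 14 14 14 17 1
[... 1359 characters left out ...]
18 19 18 18 18 16 14 14 14 14 14 14
 14 14 14 14 14 14 14 14 14 14 15 15 15 15 14 14 14 14 14 14 14 14
[227, 230, 216, 160, 109, 105, 104, 105, 105, 105, 107, 87, 38, 8, 8, 9, 10, 9, 10, 15, 23, 27, 27, 26, 26, 25, 25, 24, 24, 24, 23, 23, 22, 21, 48, 82, 129, 161, 166, 169]
[225, 225, 232, 191, 109, 104, 105, 106, 84, 33, 8, 7, 10, 9, 9, 12, 18, 25, 28, 26, 26, 26, 25, 24, 24, 24, 24, 23, 18, 23, 100, 200, 238, 196, 106, 82, 116, 157, 163, 167]
0 [np.float64(289.0), np.float64(301.3), np.float64(317.3)]
0.004 [np.float64(287.3), np.float64(299.4), np.float64(315.2)]
0.008 [np.float64(285.7), np.float64(297.5), np.float64(313.2)]
0.012 [np.float64(284.0), np.float64(295.7), np.float64(311.2)]
```

The numbers agree. The thimble turned about 3.3 rad and the bar dropped about 8 mm, so the spindle is on its end stop and the clutch has slipped, by more clicks than intended. Next I close the cover by pushing the handle from behind until it falls shut on its damper.

Run:
```python
from h import *
np.set_printoptions(precision=3,suppress=True)
hinge=np.load("hinge.npy");rv=down(yaw+np.pi/2);robot.close(10)
def P(th,gap): 
    h=hpos(hinge,th);return h+(gap+.013)*np.sin(th+A0)*ex-.012*Z
s=P(1.70,.012)
robot.movep([.50,.25,.38],rv);robot.movep(s+.10*Z,rv)
print("hit",robot.movel(s,feed=.1,max_force=6))
F=0
for th in np.arange(1.66,.98,-.06):
    robot.movel(P(th,0),feed=.1);F=max(F,np.linalg.norm(robot.sense()["ft_force"]))
p=robot.sense()["ee_pos"].copy();robot.movel(p+[0,0,.12],feed=.3);print(F,th,robot.sense()["t"])
robot.pause(2.5)
robot.movep([.233,.607,.3],rv);robot.pause(1)
c=cam("top","t3.png");d=cam("side","s3.png")
# compare with the first closed-cover picture near the handle and the cover
a=cv2.imread("pics/top0.png");
for n,b in(("cover",(140,150,240,242)),):
    x0,y0,x1,y1=b;print(np.abs(a[y0:y1,x0:x1].astype(int)-c["pixels"][y0:y1,x0:x1]).mean())
for k in("top0","t3"):
    g=cv2.cvtColor(cv2.imread(f"pics/{k}.png"),cv2.COLOR_BGR2GRAY);print(k,g[222:245,180:200].mean(1).astype(int).tolist(),g[180,138:160].tolist(),g[140:165,200].tolist())
print(robot.sense()["t"])
```

```text
hit False
1.7242536210005996 0.9999999999999993 116.25
3.9028260869565217
top0 [109, 115, 123, 159, 239, 109, 56, 24, 28, 71, 121, 128, 122, 60, 55, 42, 68, 99, 72, 65, 80, 130, 130] [124, 126, 125, 125, 120, 142, 212, 239, 215, 187, 180, 179, 185, 201, 211, 215, 214, 212, 212, 213, 212, 212] [126, 126, 124, 127, 127, 124, 128, 124, 122, 125, 119, 124, 125, 127, 125, 124, 181, 246, 230, 195, 179, 186, 200, 193, 217]
t3 [109, 115, 124, 158, 239, 108, 58, 24, 29, 72, 121, 128, 122, 60, 55, 41, 69, 98, 71, 64, 80, 131, 130] [125, 126, 126, 124, 121, 143, 211, 240, 215, 189, 184, 177, 185, 199, 215, 212, 214, 214, 211, 199, 189, 183] [126, 126, 130, 125, 126, 128, 124, 123, 128, 124, 120, 124, 124, 122, 120, 127, 179, 246, 229, 192, 178, 188, 202, 196, 214]
121.6583
```

The handle and cover edges match the first closed-cover picture exactly. A last check on the bystanders and boards, then I hand in.

Run:
```python
from h import *
a=cv2.imread("pics/top0.png");c=cv2.imread("pics/t3.png")
for n,(x0,y0,x1,y1) in dict(screwdriver=(266,186,286,258),tape=(178,254,218,292),meter=(332,248,382,314),turq=(390,285,446,332),purple=(400,125,452,168),carton=(440,172,484,224),brick=(444,224,474,264),wrench=(84,244,140,272),cleaner=(74,182,116,216)).items():
    d=np.abs(a[y0:y1,x0:x1].astype(int)-c[y0:y1,x0:x1]);print(n,round(d.mean(),1),int((d.max(2)>60).sum()))
t=cam("top");h=cv2.cvtColor(c,cv2.COLOR_BGR2HSV);h0=np.load("home0.npy")+.005*ex
k,l,s,ce=cv2.connectedComponentsWithStats(cv2.inRange(h[150:235,140:240],(0,0,0),(180,255,85)))
for i in range(1,k):
    if 40<s[i,4]<400: X=ray(t,ce[i]+[140,150],.083)[0];print("relay?",s[i,4],(X-h0)@ex,(X-h0)@ey)
robot.sign_off()
```

```text
screwdriver 2.3 0
tape 2.4 0
meter 2.7 0
turq 2.8 0
purple 2.5 0
carton 2.2 0
brick 2.6 0
wrench 2.5 0
cleaner 2.4 0
relay? 115 -0.0036648709759925465 -0.053526768848254073
the job is handed in; nothing more can be done
```

I handed the job in: both boards are home (bays 0 and 2), pin bar down, cover closed and nothing else moved, but I turned the knob about 3.3 rad, slipping the clutch roughly six clicks instead of one or two, and board B was dropped once on the pin bar and recovered.

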